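# Find and seat the loose sample-pot lid

### The arm

A 6-joint arm with a two-finger parallel gripper is mounted at the origin on the work surface. World frame = base frame: x ahead of the robot, y to its left, z up, the work surface at z = 0. Lengths are in m, angles in rad, forces in N, time in s.
With the tool pointing down it reaches from about 0.35 to 0.775 m from the base axis. Payload 5.5 kg.
Tool frame: the origin (TCP) lies at the very end of the fingers, on their centre line; the grasp point (between the pads) lies 19 mm behind it (grip_point_offset is the distance from the TCP to the grasp point, in m); z points along the fingers, y is the direction in which the jaws open and shut (so a half turn about z gives the same grasp; the last joint's range is limited). The gripper opens to 85 mm and grips with 20 to 120 N. Pads are 22 mm wide; open, the fingers measure 114 mm over their backs; the gripper's body (76 mm by 85 mm) begins 54 mm behind the grasp point. The pads swing forward as they close: fully open they stand 13 mm farther back than shut.
Start: joints at [1.048, 0.313, 0.046, 1.304, 0, 1.431], TCP at [0.215, 0.533, 0.231] pointing down, gripper open.
Joint ranges: [-2.76, 2.76], [-0.86, 1.69], [-1.03, 1.26], [-2.2, 2.34], [-1.47, 1.5], [-3.14, 3.14]. Speed limits (rad/s): [2.57, 2.57, 3.14, 3.14, 3.14, 3.14].

### API

Orientations are given as a unit quaternion [w, x, y, z].
In Python, from workcell import * gives the robot as it stands.
- The arm moves only by the shell command python3 -m crank 'ROWS' [OPENING] [FORCE]. ROWS is a JSON object of lists of equal length, an entry for each row: "travel": the shift along the tool's x, y, z in units of 40 mm (1.0 is 40 mm), a list of three; "turn": the turn about the tool's z in rad. In form: {"travel": [[x, y, z], ...], "turn": [turn, ...]}. A call has 1 to 5 rows; each row is the pose to reach, as a shift and turn from the pose commanded when the call began, along the tool's axes at that moment; what a row does not reach only later rows make up. A row lasts 1/12 s, in which the tool goes at most 41.7 mm and 7.16 degrees, less where a joint would pass 70% of its speed; a pose out of reach is approached as far as the arm can. A call with a gripper value outside its range is refused whole. OPENING is the finger opening in mm, from 0 to 85.4, set as the call begins (- or left out, the last holds). The fingers move at their own pace and stop on an object; FORCE is the grip in N (left out, the last holds). Time passes only in rows, so rows that repeat a pose let the fingers close. It gives the time, the measured TCP pose, the force and the opening at its end, in the units of the state.
- get_state(): the state, without advancing time (a new reading comes with each control period).
- read_camera(name): name is "side" or "top"; returns a dict with "image" (384x512x3 uint8, red, green, blue), "K" (3x3 intrinsics, pixels), "R" (3x3) and "t" (3): a world point X has camera coordinates R X + t. Camera axes: x right, y down, z forward; pixel columns grow to the right and rows downward; lengths in m; the calibration is good to about 2 mm. A picture is of the moment at which its call begins. There is no depth.
- hand_in(): hands the job in, once; it reports no verdict.
The state is a dict: "clock": time; "joint_pos": joint angles; "qvel": joint speeds; "tau": joint torques, N m; "tcp_pos": TCP position; "orientation": TCP orientation; "wrist_force": force on the tool from outside, world axes, zero at the start; "ft_torque": the same for the moment, N m; "finger_gap": finger opening in m.
Only numpy, scipy, OpenCV 4.12 (cv2) and the standard library are available. Lean on these libraries where they do the work, as an engineer would, in place of code of your own. Each camera call takes 0.05 s, during which the arm holds its last target. There are 200 camera calls.

### The job

One of the four sample pots in the open test kit has a lid that is not on properly: pressed lightly near its edge it rocks, while the other three stay firm. Feel for it by pressing the lids near the edge with closed fingertips, then push that lid down in the middle until it is fully home and level, and finish while still pressing on it with the fingertips, touching no other lid, so that it can be sealed. Only press: lift nothing, and leave the bottles, cup and bowl beside the case where they stand.

Things in the scene. Friction and masses are not known exactly. Their poses are not given: they have to be found in the camera images.
- case: open black carrying case of a food-testing kit, fixed, 280 mm (its x) by 350 mm (its y); origin at the centre of its base's underside, on the table. Rim 78 mm and grey insert 71.5 mm above the table. Its cover lies flat open beyond the far (+x) side, 52 mm high
- pockets (a point): mid-point of the four round pockets, on the insert, axes as the case's; pocket centres lie 52 mm from it along +/-x and 54 mm along +/-y, each pocket is 92 mm wide and holds one pot. The lids' tops stand 80 to 86 mm above the table, each pot a little deeper or higher on its pocket's pad
- droppers (a point): middle one of three small fixed dropper bottles standing in the insert beside the lids, in a row along the case's x at 50 mm pitch; this point is at the centre of its tip, the highest point of the case's base, 101 mm above the table
- lid_a: one of four identical white press-on lids (a to d, in any of the pockets): flat disc 74 mm across, origin on its centre line 10 mm below its flat top, z axis square to the top. All four rest level at the start; neither height nor slope tells which one is loose, only feel: a seated lid stays firm wherever it is pressed
- lid_b: one of four identical white press-on lids (a to d, in any of the pockets): flat disc 74 mm across, origin on its centre line 10 mm below its flat top, z axis square to the top. Whichever lid is loose stands 4 mm above its pot's rim: about 2 N, 26 mm out from its middle, tips it by up to 0.11 rad, that side dipping until it meets the rim; let go, it springs back level
- lid_c: one of four identical white press-on lids (a to d, in any of the pockets): flat disc 74 mm across, origin on its centre line 10 mm below its flat top, z axis square to the top. Whichever lid is loose slides down the 4 mm onto the rim at about 10 N on its middle (more off the middle), then stops hard and stays, firm like the others
- lid_d: one of four identical white press-on lids (a to d, in any of the pockets): flat disc 74 mm across, origin on its centre line 10 mm below its flat top, z axis square to the top. It may be the loose one or a seated one, like the others
- reagent: bystander: loose white bottle with cap, 44 mm across, 100 mm tall, standing beside the case; origin at the centre of its underside
- solution: bystander: loose amber jar, 48 mm across, 85 mm tall, standing beside the case; origin at the centre of its underside
- beaker: bystander: loose clear measuring cup, 60 mm across the rim, 62 mm tall, beside the case; origin at the centre of its underside
- dish: bystander: loose steel bowl, 80 mm across, 45 mm tall, beside the case; origin at the centre of its underside

How it is judged:
On the way, in this order (a step that is already met when the one before it is completed fails the run):
1. the loose lid has been made to rock under the fingertips (tipped by more than 0.04 rad) before it is home (((angle between lid_a's own z axis and vertical above 0.04 rad and contact force between the fingers and lid_a above 0.3 N and distance of lid_a from where it was at the start of the episode below 0.003 m) or (angle between lid_b's own z axis and vertical above 0.04 rad and contact force between the fingers and lid_b above 0.3 N and distance of lid_b from where it was at the start of the episode below 0.003 m) or (angle between lid_c's own z axis and vertical above 0.04 rad and contact force between the fingers and lid_c above 0.3 N and distance of lid_c from where it was at the start of the episode below 0.003 m) or (angle between lid_d's own z axis and vertical above 0.04 rad and contact force between the fingers and lid_d above 0.3 N and distance of lid_d from where it was at the start of the episode below 0.003 m))), for 0.05 s.
2. the loose lid has been pushed home, level on its rim (((distance of lid_a from where it was at the start of the episode between 0.003 and 0.006 m and angle between lid_a's own z axis and vertical below 0.03 rad) or (distance of lid_b from where it was at the start of the episode between 0.003 and 0.006 m and angle between lid_b's own z axis and vertical below 0.03 rad) or (distance of lid_c from where it was at the start of the episode between 0.003 and 0.006 m and angle between lid_c's own z axis and vertical below 0.03 rad) or (distance of lid_d from where it was at the start of the episode between 0.003 and 0.006 m and angle between lid_d's own z axis and vertical below 0.03 rad))), for 0.2 s.
At the end, for the whole second after the job is handed in: the lid that was loose has come down onto its rim (more than 3 of its 4 mm) and is level within 0.03 rad, the fingertips still press on it with more than 2 N and touch no other lid, and the other three lids are seated as before (within 2 mm and 0.03 rad) (((distance of lid_a from where it was at the start of the episode between 0.003 and 0.006 m and angle between each of lid_a, lid_b, lid_c, lid_d's own z axis and vertical below 0.03 rad and contact force between the fingers and lid_a above 2 N and contact force between the fingers and lid_b below 0.3 N and distance of each of lid_b, lid_c, lid_d from where it was at the start of the episode below 0.002 m and contact force between the fingers and lid_c below 0.3 N and contact force between the fingers and lid_d below 0.3 N) or (distance of lid_b from where it was at the start of the episode between 0.003 and 0.006 m and angle between each of lid_b, lid_a, lid_c, lid_d's own z axis and vertical below 0.03 rad and contact force between the fingers and lid_b above 2 N and contact force between the fingers and lid_a below 0.3 N and distance of each of lid_a, lid_c, lid_d from where it was at the start of the episode below 0.002 m and contact force between the fingers and lid_c below 0.3 N and contact force between the fingers and lid_d below 0.3 N) or (distance of lid_c from where it was at the start of the episode between 0.003 and 0.006 m and angle between each of lid_c, lid_a, lid_b, lid_d's own z axis and vertical below 0.03 rad and contact force between the fingers and lid_c above 2 N and contact force between the fingers and lid_a below 0.3 N and distance of each of lid_a, lid_b, lid_d from where it was at the start of the episode below 0.002 m and contact force between the fingers and lid_b below 0.3 N and contact force between the fingers and lid_d below 0.3 N) or (distance of lid_d from where it was at the start of the episode between 0.003 and 0.006 m and angle between each of lid_d, lid_a, lid_b, lid_c's own z axis and vertical below 0.03 rad and contact force between the fingers and lid_d above 2 N and contact force between the fingers and lid_a below 0.3 N and distance of each of lid_a, lid_b, lid_c from where it was at the start of the episode below 0.002 m and contact force between the fingers and lid_b below 0.3 N and contact force between the fingers and lid_c below 0.3 N))); the arm keeps its last pose, push and grip.
It fails at once if a lid is lifted off its pot (moved more than 6 mm) (distance of any of lid_a, lid_b, lid_c, lid_d from where it was at the start of the episode above 0.006 m).
It fails at once if a bottle, cup or bowl beside the case is pushed or lifted more than 20 mm or tipped (distance of any of reagent, solution, beaker, dish from where it was at the start of the episode above 0.02 m or angle between any of reagent, solution, beaker, dish's own z axis and vertical above 0.3 rad).
It also fails if it takes over 48 s, if anything falls off the work surface, if the arm or the gripper's body presses on something with over 40 N, if the wrist force passes 120 N, or if a joint passes its speed limit or range.

## Working session

There is one attempt and no reset: what is moved stays moved. The work goes in short steps, Python scripts to look and compute and a shell command to move; the robot and the scene stay as the last step left them, time stands still between calls to the robot, and variables do not carry over. Pictures are saved under pics/ and viewed, about 8 in all and at most 12, crops included, and the job is handed in when it is done.

```bash
ls; mkdir -p pics
cat > h.py <<'E'
from workcell import *
import numpy as np, cv2
def ray(c,u,v,z):
    K,R,t=map(np.array,(c["K"],c["R"],c["t"]))
    d=R.T@np.linalg.solve(K,[u,v,1.]); o=-R.T@t.ravel()
    return o+d*(z-o[2])/d[2]
def proj(c,X):
    p=np.array(c["K"])@(np.array(c["R"])@X+np.array(c["t"]).ravel()); return p[:2]/p[2]
E
python3 - <<'E'
from h import *
for n in("top","side"):
    c=read_camera(n); cv2.imwrite(f"pics/{n}0.png",c["image"][:,:,::-1])
    print(n,-np.array(c["R"]).T@np.array(c["t"]).ravel())
print(get_state())
E
```

```text
pics
top [0.30033493 0.01999511 1.2273754 ]
side [-0.13339369 -0.63314906  0.89084442]
{'clock': 0.1, 'joint_pos': array([ 1.04841344e+00,  3.13937514e-01,  4.50848931e-02,  1.30357543e+00,
       -2.54318716e-05,  1.43119863e+00]), 'qvel': array([-4.89595876e-05, -4.37015029e-04,  1.76412161e-03,  1.26270419e-03,
        3.92049387e-05, -1.48461093e-03]), 'tau': array([ 1.82124579e-03, -4.81724381e+01,  2.99244976e+01,  1.27611944e-02,
       -2.29345815e-04,  2.18484371e-05]), 'tcp_pos': array([0.21455421, 0.53298697, 0.23048793]), 'orientation': array([-2.53113344e-04,  1.90226174e-01,  9.81739954e-01, -7.75711564e-04]), 'wrist_force': array([ 0.03263455, -0.44624139,  0.51757907]), 'ft_torque': array([-0.02029388, -0.02957161,  0.01124777]), 'finger_gap': 0.08546143019890745}
```

View pics/top0.png

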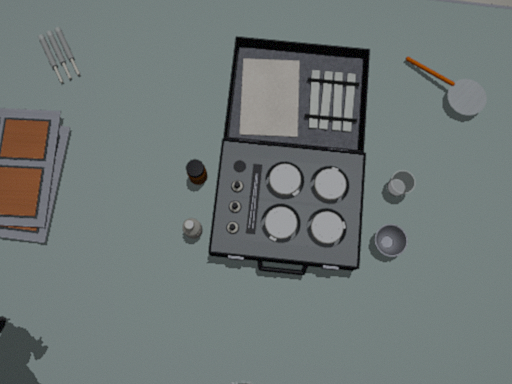

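View pics/side0.png

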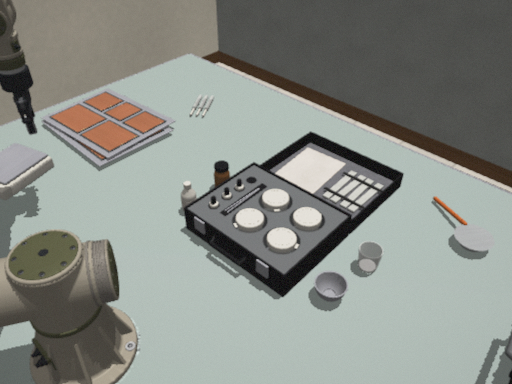

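The top view shows the lids at about (286,180), (330,184), (281,222) and (327,227). The droppers are at (237,185) to (232,228), the bottles are to the left, and the cup and bowl are to the right. The side view shows the same layout. Next I measure the lids in both views.

Run:
```python
from h import *
seeds={"top":[(286,180),(330,184),(281,222),(327,227)],"side":[(276,199),(307,217),(250,219),(282,239)]}
for n in seeds:
    c=read_camera(n); g=cv2.cvtColor(c["image"],cv2.COLOR_RGB2GRAY)
    m=(g>125).astype(np.uint8)
    k,lab,st,ce=cv2.connectedComponentsWithStats(m)
    P=[]
    for s in seeds[n]:
        l=lab[s[1],s[0]]
        cn=max(cv2.findContours((lab==l).astype(np.uint8),0,1)[0],key=cv2.contourArea)
        e=cv2.fitEllipse(cv2.convexHull(cn)); p=ray(c,*e[0],.083); P.append(p)
        w=np.array([ray(c,*q[0],.083)[:2] for q in cn])
        (cx,cy),r=cv2.minEnclosingCircle(w.astype(np.float32))
        print(n,s,g[s[1],s[0]],st[l][4],np.round(e[0],1),p.round(4),"circ",round(cx,4),round(cy,4),"d",round(2*r,4))
    P=np.array(P); print("mid",P.mean(0).round(4),"d01",P[1]-P[0],"d20",P[0]-P[2])
    if n=="top":
        for s in [(237,185),(235,206),(232,228)]: print("drop",ray(c,*s,.101).round(4))
```

```text
top (286, 180) 158 733 [285.5 179.7] [ 0.5884 -0.023   0.083 ] circ 0.5877 -0.0241 d 0.0821
top (330, 184) 158 729 [330.1 182.9] [ 0.5944 -0.1285  0.083 ] circ 0.5958 -0.1293 d 0.0769
top (281, 222) 159 752 [280.5 222. ] [ 0.4865 -0.0232  0.083 ] circ 0.4866 -0.0232 d 0.0728
top (327, 227) 157 769 [327.4 226.7] [ 0.4896 -0.1323  0.083 ] circ 0.4893 -0.1338 d 0.0774
mid [ 0.5397 -0.0768  0.083 ] d01 [ 0.00592055 -0.10547209  0.        ] d20 [0.10195588 0.00013477 0.        ]
drop [0.5567 0.088  0.101 ]
drop [0.5069 0.0859 0.101 ]
drop [0.4554 0.0856 0.101 ]
side (276, 199) 224 420 [275.4 197. ] [ 0.5899 -0.0206  0.083 ] circ 0.5905 -0.0201 d 0.0788
side (307, 217) 225 474 [307.  215.8] [ 0.5906 -0.1299  0.083 ] circ 0.592 -0.1292 d 0.0809
side (250, 219) 225 487 [247.7 218.4] [ 0.4766 -0.0263  0.083 ] circ 0.4765 -0.0199 d 0.0905
side (282, 239) 224 558 [282.7 238.7] [ 0.4844 -0.1389  0.083 ] circ 0.488 -0.1401 d 0.0885
mid [ 0.5354 -0.0789  0.083 ] d01 [ 0.00078332 -0.10932703  0.        ] d20 [ 1.13271574e-01  5.69297904e-03 -1.11022302e-16]
```

```bash
cat >> h.py <<'E'
from scipy.spatial.transform import Rotation as Ro
L={"NL":(.4861,-.0244),"FL":(.590,-.0212),"FR":(.5933,-.1292),"NR":(.4893,-.1323)}
def to(lid,off,z):
    s=get_state(); w,x,y,zz=s["orientation"]; R=Ro.from_quat([x,y,zz,w]).as_matrix()
    tx=R[:,0]; tgt=np.array([*L[lid],z])+off*np.array([tx[0],tx[1],0])
    print(lid,"target",tgt.round(4),"travel",(R.T@(tgt-s["tcp_pos"])/.04).round(3),"tx",tx.round(3),"F",s["wrist_force"].round(2))
E
python3 -c "
from h import *
to('NL',.026,.12); to('NL',.026,.23)"
```

```text
NL target [ 0.462  -0.0147  0.12  ] travel [-10.852 -10.391   2.778] tx [-0.928  0.374  0.   ] F [ 0.14 -0.12 -0.24]
NL target [ 0.462  -0.0147  0.23  ] travel [-10.852 -10.394   0.028] tx [-0.928  0.374  0.   ] F [ 0.14 -0.12 -0.24]
```

```bash
R='{"travel":[[-0.7,-0.67,0],[-1.4,-1.34,0],[-2.1,-2.01,0],[-2.8,-2.68,0],[-3.5,-3.35,0]],"turn":[0,0,0,0,0]}'; 
python3 -m crank '{"travel":[[-0.7,-0.67,0],[-1.4,-1.34,0],[-2.1,-2.01,0],[-2.8,-2.68,0],[-3.5,-3.35,0]],"turn":[0,0,0,0,0]}' 0 30
python3 -m crank '{"travel":[[-0.7,-0.67,0],[-1.4,-1.34,0],[-2.1,-2.01,0],[-2.8,-2.68,0],[-3.5,-3.35,0]],"turn":[0,0,0,0,0]}'
python3 -m crank '{"travel":[[-0.7,-0.67,0],[-1.4,-1.34,0],[-2.1,-2.01,0],[-2.8,-2.68,0],[-3.5,-3.35,0]],"turn":[0,0,0,0,0]}'
python3 -c "
from h import *
to('NL',.026,.12)"
```

```text
clock: 0.62
tcp_pos: [0.2947, 0.3552, 0.2311]
orientation: [0.0, 0.19, 0.982, -0.0]
wrist_force: [1.5, -0.4, 0.5]
finger_gap: 0.0255
clock: 1.03
tcp_pos: [0.3746, 0.1785, 0.2314]
orientation: [0.0, 0.19, 0.982, 0.0]
wrist_force: [1.4, 0.6, -0.3]
finger_gap: 0.0001
clock: 1.45
tcp_pos: [0.4545, 0.0017, 0.2314]
orientation: [0.0, 0.19, 0.982, 0.0]
wrist_force: [0.8, 0.1, 0.3]
finger_gap: -0.0002
NL target [ 0.462  -0.0147  0.12  ] travel [-0.325 -0.311  2.784] tx [-0.927  0.374 -0.   ] F [0.83 0.12 0.34]
```

```bash
python3 -m crank '{"travel":[[-0.33,-0.31,0.7],[-0.33,-0.31,1.5],[-0.33,-0.31,2.3],[-0.33,-0.31,2.78],[-0.33,-0.31,2.78]],"turn":[0,0,0,0,0]}'
python3 -m crank '{"travel":[[0,0,0.3],[0,0,0.6],[0,0,0.7],[0,0,0.7],[0,0,0.7]],"turn":[0,0,0,0,0]}'
python3 - <<'E'
from h import *
s=get_state();print(s["tcp_pos"],s["wrist_force"])
c=read_camera("side");i=c["image"][150:290,170:370,::-1]; a=cv2.resize(i,None,fx=4,fy=4,interpolation=2)
c=read_camera("top");p=proj(c,s["tcp_pos"]);print(p)
cv2.imwrite("pics/s1.png",a)
E
```

```text
clock: 1.87
tcp_pos: [0.4583, -0.0125, 0.1159]
orientation: [-0.004, 0.191, 0.982, 0.0]
wrist_force: [-0.1, 0.6, 0.1]
finger_gap: 0.0001
clock: 2.28
tcp_pos: [0.4624, -0.0128, 0.0931]
orientation: [0.0, 0.19, 0.982, 0.0]
wrist_force: [0.1, -0.3, 0.3]
finger_gap: 0.0002
[ 0.46236416 -0.01277241  0.09305776] [ 0.12592859 -0.29909433  0.33651553]
[275.0215139  231.02691419]
```

View pics/s1.png

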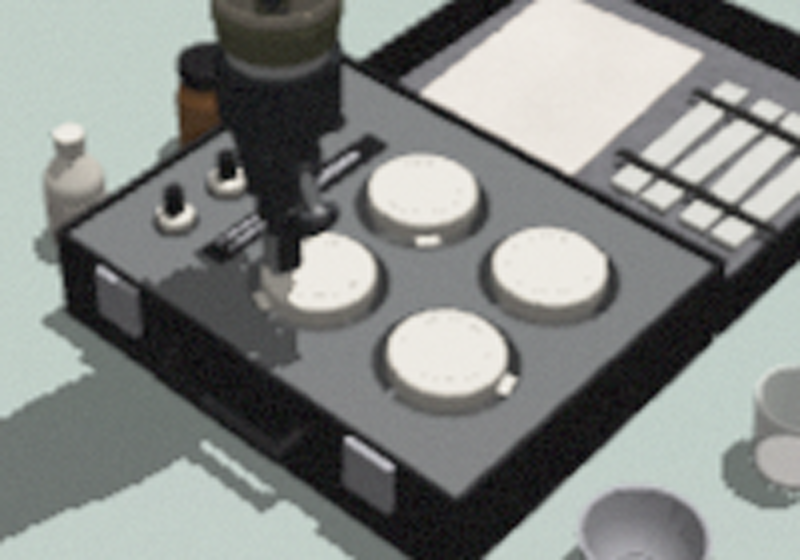

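The fingertips (crop ~(290,270)) are over the left edge of the near-left lid, as intended. Next I press down in small steps.

```bash
python3 -m crank '{"travel":[[0,0,0.1],[0,0,0.15],[0,0,0.15]],"turn":[0,0,0]}'
python3 -m crank '{"travel":[[0,0,0.025],[0,0,0.025]],"turn":[0,0]}'
python3 -m crank '{"travel":[[0,0,0.025],[0,0,0.025]],"turn":[0,0]}'
```

```text
clock: 2.63
tcp_pos: [0.4616, -0.0127, 0.0858]
orientation: [-0.0, 0.19, 0.982, 0.0]
wrist_force: [-0.4, -0.0, -0.7]
finger_gap: 0.0001
clock: 2.8
tcp_pos: [0.4617, -0.0128, 0.085]
orientation: [-0.0, 0.19, 0.982, 0.0]
wrist_force: [-0.0, 0.5, 0.0]
finger_gap: 0.0001
clock: 2.97
tcp_pos: [0.4618, -0.0128, 0.084]
orientation: [-0.0, 0.19, 0.982, 0.0]
wrist_force: [0.3, -0.4, 0.3]
finger_gap: -0.0
```

```bash
for i in 1; do python3 -m crank '{"travel":[[0,0,0.02],[0,0,0.02]],"turn":[0,0]}' | egrep 'tcp|force'; done
python3 -m crank '{"travel":[[0,0,0.02],[0,0,0.02]],"turn":[0,0]}'| egrep 'tcp|force'
```

```text
tcp_pos: [0.4618, -0.0128, 0.0832]
wrist_force: [-0.7, -0.1, -0.3]
tcp_pos: [0.4618, -0.0128, 0.0824]
wrist_force: [0.3, -0.1, 0.1]
```

```bash
python3 -m crank '{"travel":[[0,0,0.02],[0,0,0.02]],"turn":[0,0]}'| egrep 'tcp|force'
python3 -m crank '{"travel":[[0,0,0.02],[0,0,0.02]],"turn":[0,0]}'| egrep 'tcp|force'
```

```text
tcp_pos: [0.4619, -0.0128, 0.0818]
wrist_force: [-0.8, -0.7, 1.7]
tcp_pos: [0.4619, -0.0127, 0.0816]
wrist_force: [-2.3, 0.6, 7.5]
```

The near-left lid is firm: contact at 82 mm, then 7.5 N with only 0.2 mm of give. On to the far-left lid.

```bash
python3 -m crank '{"travel":[[0,0,-0.5],[-0.8,0.35,-0.5],[-1.6,0.7,-0.5],[-2.38,1.04,-0.5],[-2.38,1.04,-0.5]],"turn":[0,0,0,0,0]}'
python3 -m crank '{"travel":[[0,0,0.2],[0,0,0.36],[0,0,0.36],[0,0,0.36]],"turn":[0,0,0,0]}'
python3 -c "
from h import *
to('FL',.026,.085)"
python3 -m crank '{"travel":[[0,0,0.02],[0,0,0.02]],"turn":[0,0]}'| egrep 'tcp|force'
```

```text
clock: 4.05
tcp_pos: [0.5724, -0.0103, 0.1008]
orientation: [0.003, 0.19, 0.982, 0.0]
wrist_force: [1.1, -0.3, 0.8]
finger_gap: 0.0001
clock: 4.38
tcp_pos: [0.5638, -0.0096, 0.0857]
orientation: [-0.001, 0.19, 0.982, -0.0]
wrist_force: [0.1, -0.1, 0.5]
finger_gap: -0.0
FL target [ 0.5659 -0.0115  0.085 ] travel [-0.067 -0.024  0.016] tx [-0.928  0.374  0.002] F [ 0.15 -0.15  0.54]
tcp_pos: [0.565, -0.0098, 0.0859]
wrist_force: [-0.2, 0.6, 0.1]
```

```bash
python3 -m crank '{"travel":[[0,0,0.02],[0,0,0.02]],"turn":[0,0]}'| egrep 'tcp|force'
python3 -m crank '{"travel":[[0,0,0.02],[0,0,0.02]],"turn":[0,0]}'| egrep 'tcp|force'
```

```text
tcp_pos: [0.5654, -0.0098, 0.0852]
wrist_force: [-0.7, -0.0, 1.1]
tcp_pos: [0.5653, -0.0097, 0.0843]
wrist_force: [-2.1, 0.1, 3.2]
```

```bash
python3 -m crank '{"travel":[[0,0,0.02],[0,0,0.02]],"turn":[0,0]}'| egrep 'tcp|force'
```

```text
tcp_pos: [0.5651, -0.0096, 0.0833]
wrist_force: [-4.1, 1.2, 4.2]
```

This lid dips about 2 mm with little force (3–4 N), so it's the loose one. I'll hold, then release and check that it springs back.

```bash
python3 -m crank '{"travel":[[0,0,0.01],[0,0,0.01]],"turn":[0,0]}'| egrep 'tcp|force'
python3 - <<'E'
from h import *
s=get_state();print(s["tcp_pos"],s["wrist_force"])
c=read_camera("side");i=c["image"][160:260,220:350,::-1]; a=cv2.resize(i,None,fx=6,fy=6,interpolation=2)
cv2.imwrite("pics/s2.png",a)
E
python3 -m crank '{"travel":[[0,0,-0.05],[0,0,-0.05],[0,0,-0.3],[0,0,-0.3]],"turn":[0,0,0,0]}'| egrep 'clock|tcp|force'
python3 -c "
from h import *
to('FL',0,.090)"
```

```text
tcp_pos: [0.5651, -0.0095, 0.0831]
wrist_force: [-4.6, 0.4, 6.2]
[ 0.56505039 -0.00953436  0.08305374] [-4.60120386  0.39887919  6.20281408]
clock: 5.6
tcp_pos: [0.5671, -0.01, 0.0965]
wrist_force: [-0.2, -0.6, 0.1]
FL target [ 0.59   -0.0212  0.09  ] travel [-0.636 -0.045  0.165] tx [-0.928  0.374 -0.003] F [-0.22 -0.59  0.1 ]
```

View pics/s2.png

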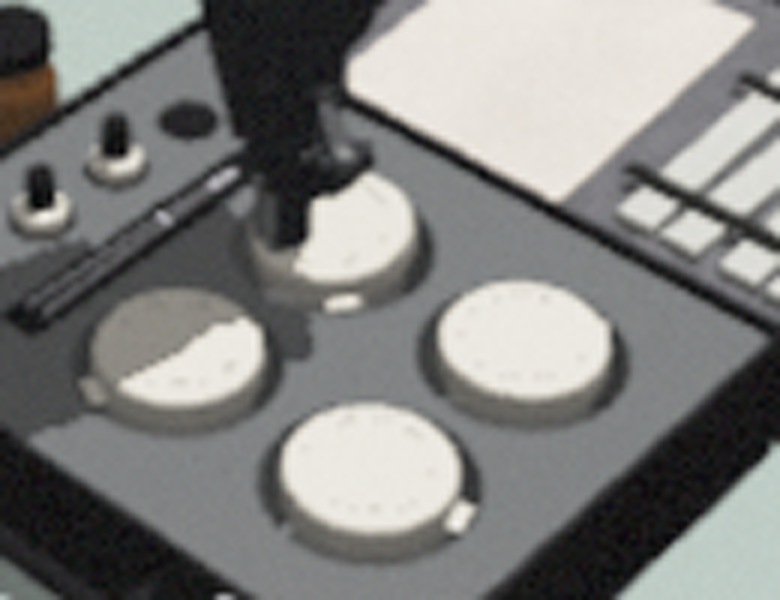

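The crop shows the fingertips at (285,240) on the near edge of the far-left lid, with the other three lids level. Next I go to its middle.

```bash
python3 -m crank '{"travel":[[-0.63,-0.06,0],[-0.63,-0.06,0],[-0.63,-0.06,0.2],[-0.63,-0.06,0.2],[-0.63,-0.06,0.2]],"turn":[0,0,0,0,0]}'
python3 -m crank '{"travel":[[0,0,0],[0,0,0]],"turn":[0,0]}'| egrep 'tcp|force'
python3 -m crank '{"travel":[[0,0,0.04],[0,0,0.04]],"turn":[0,0]}'| egrep 'tcp|force'
python3 -m crank '{"travel":[[0,0,0.02],[0,0,0.02]],"turn":[0,0]}'| egrep 'tcp|force'
```

```text
clock: 6.02
tcp_pos: [0.5874, -0.0212, 0.0862]
orientation: [-0.001, 0.19, 0.982, 0.0]
wrist_force: [-0.2, 0.5, -0.4]
finger_gap: -0.0001
tcp_pos: [0.5876, -0.0211, 0.0867]
wrist_force: [0.4, 0.5, 0.6]
tcp_pos: [0.5881, -0.0212, 0.0855]
wrist_force: [-0.3, -0.4, 0.4]
tcp_pos: [0.5881, -0.0212, 0.0853]
wrist_force: [-1.1, 1.0, 6.0]
```

```bash
python3 -m crank '{"travel":[[0,0,0.02],[0,0,0.02],[0,0,0.02]],"turn":[0,0,0]}'| egrep 'tcp|force'
python3 -m crank '{"travel":[[0,0,0.02],[0,0,0.02],[0,0,0.02]],"turn":[0,0,0]}'| egrep 'tcp|force'
python3 -m crank '{"travel":[[0,0,0.02],[0,0,0.02],[0,0,0.02]],"turn":[0,0,0]}'| egrep 'tcp|force'
```

```text
tcp_pos: [0.5882, -0.0213, 0.0848]
wrist_force: [-2.0, -0.1, 7.8]
tcp_pos: [0.5882, -0.0213, 0.0841]
wrist_force: [-2.0, 0.4, 8.7]
tcp_pos: [0.5881, -0.0213, 0.0834]
wrist_force: [-3.5, 0.1, 9.1]
```

Sliding at about 9 N, so I continue.

```bash
python3 -m crank '{"travel":[[0,0,0.025],[0,0,0.025],[0,0,0.025]],"turn":[0,0,0]}'| egrep 'tcp|force'
python3 -m crank '{"travel":[[0,0,0.025],[0,0,0.025],[0,0,0.025]],"turn":[0,0,0]}'| egrep 'tcp|force'
python3 -m crank '{"travel":[[0,0,0.02],[0,0,0.02],[0,0,0.02]],"turn":[0,0,0]}'| egrep 'tcp|force'
```

```text
tcp_pos: [0.5882, -0.0213, 0.0824]
wrist_force: [-3.6, 0.5, 9.0]
tcp_pos: [0.5881, -0.0212, 0.0815]
wrist_force: [-2.5, 0.5, 8.3]
tcp_pos: [0.5882, -0.0212, 0.0813]
wrist_force: [-5.3, 0.3, 13.6]
```

```bash
python3 -m crank '{"travel":[[0,0,0.02],[0,0,0.02],[0,0,0.02],[0,0,0.02],[0,0,0.02]],"turn":[0,0,0,0,0]}'
python3 - <<'E'
from h import *
c=read_camera("side");i=c["image"][160:260,220:350,::-1]; cv2.imwrite("pics/s3.png",cv2.resize(i,None,fx=6,fy=6,interpolation=2))
E
```

```text
clock: 8.43
tcp_pos: [0.5882, -0.0212, 0.0812]
orientation: [0.001, 0.19, 0.982, 0.0]
wrist_force: [-6.3, 1.4, 16.8]
finger_gap: 0.0001
```

View pics/s3.png

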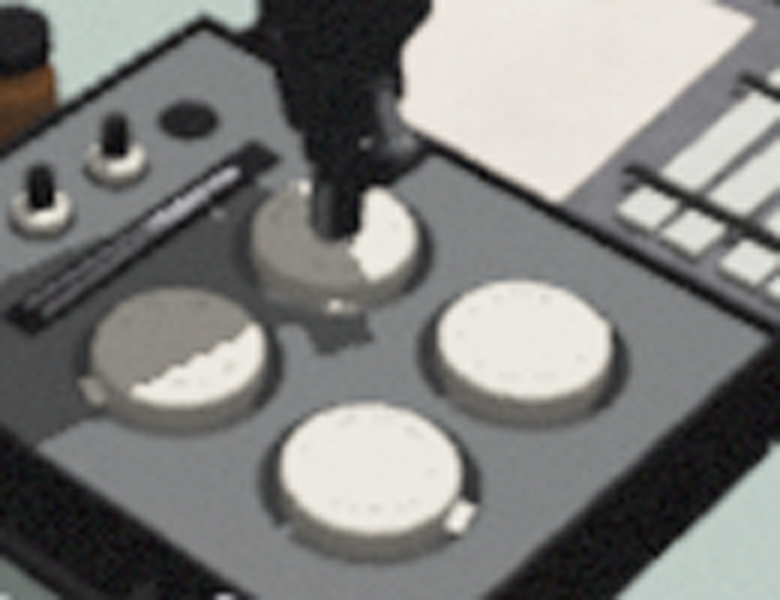

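The fingertips press the middle of the far-left lid (~(335,235)). The lid sits lower and level, and no other lid is touched. Handing in.

```bash
python3 -c "
from h import *
print(hand_in()); s=get_state(); print(s['tcp_pos'],s['wrist_force'])"
```

```text
the job is handed in; nothing more can be done
None
the job is handed in; nothing more can be done
```

The loose lid was the far-left one. I pushed it fully home and handed the job in with the closed fingertips still pressing its middle.

- **Finding it:** The near-left lid stayed firm, giving only 0.2 mm at 7.5 N. The far-left lid dipped about 2.4 mm near its edge at roughly 3–6 N, which is about 0.09 rad. I did not feel the two right-hand lids, because the second one I tried was clearly loose.
- **Pushing it home:** Pressed in the middle, it slid from 85.5 mm to 81.3 mm at about 9 N. It then stopped hard, with the force rising to 16.8 N at 81.2 mm, so it travelled about 4.2 mm.
- **Last checks:** The final picture shows the lid level by eye, with the fingertips touching no other lid. The job took about 8.5 s of the 48 s allowed. A sideways force of about 6 N remained at the end, and I left it. I did not measure the lid's final tilt. The force could not be read after hand-in, and no verdict is reported.

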